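Clamp the can lid in the gauging jig

TASK

A can lid lies in the gauging jig and has to be clamped for a rim check. With a finger, push the clamp strap round sideways until it stands against its stop pin, over the middle of the lid, leaving its cam lever up; then push the cam lever all the way down so that the rubber foot holds the lid. Leave the lid lying in its nest, do not lift or push about the vial, the brass weight and the stopper that stand near, and let go at the end.

Things in the scene. Friction and masses are not known exactly. Their poses are not given: they have to be found in the camera images.
- jig: Fixed aluminium jig: round base 132 mm across, 12 mm thick, with an arm to its +y (to y = 118 mm) carrying the pivot post at y = 85 mm. Origin: centre of the round base, on the table; z up. Nest on this axis: floor z = 12, lip 123 mm outside, top z = 15.5 mm. 7 mm stop pin at x = 16, y = 69 mm. Strap over the lid: it points from the post along the jig's -y; swung away it stands on the -x side.
- post_axis (a point): Point on the vertical axis about which the strap swings, at mid height of the strap (z = 47 mm above the table); axes as the jig's.
- strap (a joint): Swing of the clamp strap about the vertical post, rad: 0 = against the stop pin, over the middle of the lid, pointing along the jig's -y; grows as it swings away, clockwise from above (1.57 = along the jig's -x), limit 1.6. Push it anticlockwise to close. Stiff: stays where left; 2 to 3 N moves it 55 mm from the post.
- strap_push (a point): Middle of the steel strap, 55 mm from the post axis, 47 mm above the table; turns with the strap: its -y points along the strap away from the post, x across. The strap is 24 mm wide, from z = 40 to 54 mm, and reaches 97 mm from the post axis; its nut on the post reaches z = 61 mm. The foot hangs below it 85 mm from the post. A free stretch of the side to push on.
- lever (a joint): Cam lever on the strap, rad: 0 = raised, 1.05 rad (60 degrees) above level, leaning outward from the post; grows as it is pushed down; 1.05 = down at its stop, level, pointing outward in line with the strap. Angle above level = 1.05 - value. Stiff: stays where left; 3 to 6 N at its grip moves it. Its cam drives the foot down 6 mm.
- lever_axis (a point): Middle of the cam lever's level hinge pin, on the strap 85 mm from the post axis, 66 mm above the table; the lever turns about the strap's x axis. Two 4 mm cheeks, top at z = 72 mm, hold the pin.
- lever_pad (a point): Middle of the black grip at the end of the cam lever, 68 mm from the hinge pin; the grip is 36 mm long, 22 mm wide, 12 mm thick (upper face 6 mm from this point), its end 86 mm from the pin. With the lever down the point is 66 mm above the table.
- foot: Sprung rubber pressure foot, 24 mm across, below the strap, 85 mm from the post; origin at the centre of its underside, 20 mm above the table with the lever up (4 mm clear of the lid). With the lever down over the lid it presses on the lid with about 6 N.
- test_lid: Loose tinplate can lid, 108 mm across, 4 mm high, lying in the nest with 2.5 mm play; origin at the centre of its underside, 12 mm above the table. Top of its rim 16 mm above the table.
- nest (a point): Centre of the nest's floor, 12 mm above the table.
- vial: White plastic sample vial with cap, 33 mm across, 64 mm tall, loose, stands upright beyond the post; leave it alone. Origin: centre of its underside.
- brass_weight: Small brass calibration weight with a knob, 19 mm across, 26 mm tall, loose; leave it alone. Origin: centre of its underside.
- stopper: Rubber stopper, 28 mm across, 26 mm tall, loose; leave it alone. Origin: centre of its underside.
There are look-alikes about, which are no part of the job. Leave any red look-alike of the test_lid alone.

How it is judged:
On the way, in this order (a step that is already met when the one before it is completed fails the run):
1. the strap is over the lid, at its stop, with the lever still up (value of joint strap below 0.07 rad and value of joint lever below 0.5 rad), for 0.2 s.
2. the cam lever is down (value of joint strap below 0.07 rad and value of joint lever above 0.97 rad), for 0.2 s.
At the end, for the whole second after the job is handed in: Strap within 0.07 rad of its stop over the lid, cam lever within 0.08 rad of fully down, the foot presses on the lid with more than 2 N, the lid lies still within 5 mm of the nest's centre, vial, weight and stopper upright (0.2 rad) within 15 mm of where they stood (all of step 2 and contact force between foot and test_lid above 2 N and horizontal distance between test_lid and nest below 0.005 m and linear speed of test_lid below 0.02 m/s and angle between each of vial, brass_weight, stopper's own z axis and vertical below 0.2 rad); the robot touches nothing.
It fails at once if the cam lever is pushed down before the strap is over the lid (value of joint lever above 0.6 rad and value of joint strap above 0.12 rad).
It fails at once if the lid is lifted or pushed out of its nest (z of test_lid in the frame of jig above 0.022 m or horizontal distance between test_lid and nest above 0.008 m).
It fails at once if the vial is moved or lifted (distance of vial from where it was at the start of the episode above 0.015 m).
It fails at once if the brass weight is moved or lifted (distance of brass_weight from where it was at the start of the episode above 0.015 m).
It fails at once if the stopper is moved or lifted (distance of stopper from where it was at the start of the episode above 0.015 m).
It also fails if it takes over 48 s, if anything falls off the work surface, if the arm or the gripper's body presses on something with over 40 N, if the wrist force passes 120 N, or if a joint passes its speed limit or range.

ROBOT

A 6-joint arm with a two-finger parallel gripper is mounted at the origin on a cart in front of the work surface, level with it; the furniture and walls round the work are solid. World frame = base frame: x ahead of the robot, y to its left, z up, the work surface at z = 0. Lengths are in m, angles in rad, forces in N, time in s.
With the tool pointing down it reaches from about 0.425 to 1.125 m from the base axis. Payload 14.9 kg.
Tool frame: the origin (TCP) lies at the very end of the fingers, on their centre line; the grasp point (between the pads) lies ctrl.pinch_z behind it (ctrl.pinch_z is the distance from the TCP to the grasp point, in m); z points along the fingers, y is the line along which they close (so a half turn about z gives the same grasp; the last joint's range is limited). The gripper opens to 91 mm and grips with 3 to 60 N. Pads are 32 mm wide; open, the fingers measure 118 mm over their backs; the gripper's body (76 mm by 178 mm) begins 60 mm behind the grasp point.
Start: joints at [1.219, 0.379, 1.734, -0, 1.028, -0.033], TCP at [0.219, 0.665, 0.214] pointing down, gripper open.
Joint ranges: [-2.77, 2.77], [-0.74, 2.19], [0, 2.66], [-1.06, 4.2], [0.31, 2.87], [-3.08, 3.08]. Speed limits (rad/s): [1.89, 1.89, 2.39, 3.14, 3.14, 3.14].

INTERFACE

Orientations are given as a rotation vector (axis times angle).
In Python, from workcell import ctrl, eyes gives the robot as it stands.
- The arm moves only by the tool step_arm, never from a script. Its argument "commands" is a list of rows, each a list of 2 entries, a list of its own where there are three numbers: the shift along the tool's x, y, z in mm, then the turn about the tool's z in rad. A call has 1 to 12 rows; each row shifts and turns the commanded pose from where the row before left it, along the tool's axes as they then stand; what a row does not reach is not made up. A row lasts 1/10 s, in which the tool goes at most 50 mm and 8.59 degrees, less where a joint would pass 70% of its speed; a pose out of reach is approached as far as the arm can. A call with a gripper value outside its range is refused whole. "jaw" is the finger opening in mm, from 0 to 91.2, set as the call begins (left out, the last holds). The fingers move at their own pace and stop on an object; "newtons" is the grip in N (left out, the last holds). Time passes only in rows, so rows that do not move let the fingers close. It gives the time, the measured TCP pose, the force, the opening and the grip force at its end, in the units of the state.
- ctrl.observe(): the state, without advancing time (a new reading comes with each control period).
- eyes.get_image(name): name is "scene" or "top" or "wrist"; returns a dict with "frame" (480x640x3 uint8, red, green, blue), "K" (3x3 intrinsics, pixels), "cam_to_world" (4x4, takes a point from camera to world coordinates). Camera axes: x right, y up, looking along -z (the intrinsics and any distortion apply to the point x, -y, -z); pixel columns grow to the right and rows downward; lengths in m; the calibration is good to about 2 mm. A picture is of the moment at which its call begins. There is no depth.
- ctrl.hand_in(): hands the job in; it is judged then, once.
The state is a dict: "t": time; "joints": joint angles; "qd": joint speeds; "joint_efforts": joint torques, N m; "position": TCP position; "orientation": TCP orientation; "wrist_force": force on the tool from outside, world axes, zero at the start; "wrist_torque": the same for the moment, N m; "opening": finger opening in m; "grip_force": force on a finger pad.
Only numpy, scipy, OpenCV 4.12 (cv2) and the standard library are available. Lean on these libraries where they do the work, as an engineer would, in place of code of your own. Each camera call takes 0.05 s, during which the arm holds its last target. There are 200 camera calls.

## Working session

There is one attempt and no reset: what is moved stays moved. The work goes in short steps, Python scripts to look and compute and a tool call to move; the robot and the scene stay as the last step left them, time stands still between calls to the robot, and variables do not carry over. Pictures are saved under pics/ and viewed, at most 10 in all, crops included, and the job is handed in when it is done.

Besides the shell and the picture viewer there is one more tool, called after "Call:" as name(argument=value, ...), one argument or row to a line, values as JSON. step_arm: Moves the arm, as the interface text tells. Its arguments: {"type":"object","properties":{"commands":{"type":"array","items":{"type":"array"}},"jaw":{"type":"number"},"newtons":{"type":"number"}},"required":["commands"]}

```bash
mkdir -p pics; cat > h.py <<'E'
import numpy as np, cv2
from workcell import ctrl, eyes
def shot(n,f=None):
    d=eyes.get_image(n)
    if f: cv2.imwrite(f'pics/{f}.png',cv2.cvtColor(d['frame'],cv2.COLOR_RGB2BGR)); np.savez(f'pics/{f}.npz',**{k:d[k] for k in('frame','K','cam_to_world')})
    return d
def ray(d,uv):
    K,T=d['K'],d['cam_to_world']; p=np.linalg.inv(K)@[uv[0],uv[1],1]
    return T[:3,3],T[:3,:3]@(p*[1,-1,-1])
def onz(d,uv,z):
    o,r=ray(d,uv); return o+r*(z-o[2])/r[2]
def proj(d,P):
    T=d['cam_to_world']; c=T[:3,:3].T@(np.array(P)-T[:3,3]); q=d['K']@(c*[1,-1,-1]); return q[:2]/q[2]
def tri(ds,uvs):
    A=np.zeros((3,3));b=np.zeros(3)
    for d,u in zip(ds,uvs):
        o,r=ray(d,u); r/=np.linalg.norm(r); M=np.eye(3)-np.outer(r,r); A+=M;b+=M@o
    return np.linalg.solve(A,b)
E
python3 - <<'E'
from h import *
for n in('scene','top','wrist'):
    d=shot(n,n+'0'); print(n,d['cam_to_world'].round(3).tolist(),d['K'].round(1).tolist(),[k for k in d])
s=ctrl.observe(); print(s['t'],s['position'],s['orientation'],ctrl.pinch_z,s['opening'])
E
```

```text
scene [[0.543, 0.468, -0.697, -0.152], [-0.839, 0.31, -0.446, -0.353], [0.007, 0.828, 0.561, 0.639], [0.0, 0.0, 0.0, 1.0]] [[529.0, 0.0, 319.3], [0.0, 529.0, 233.7], [0.0, 0.0, 1.0]] ['frame', 'K', 'cam_to_world']
top [[0.024, 0.993, -0.112, 0.463], [-1.0, 0.023, -0.006, 0.07], [-0.004, 0.112, 0.994, 0.962], [0.0, 0.0, 0.0, 1.0]] [[471.5, 0.0, 324.4], [0.0, 471.5, 241.1], [0.0, 0.0, 1.0]] ['frame', 'K', 'cam_to_world']
wrist [[0.313, -0.922, -0.229, 0.155], [0.95, 0.303, 0.077, 0.685], [-0.001, -0.241, 0.97, 0.384], [0.0, 0.0, 0.0, 1.0]] [[359.4, 0.0, 316.9], [0.0, 359.4, 239.6], [0.0, 0.0, 1.0]] ['frame', 'K', 'cam_to_world']
0.15 [0.21928177 0.66445388 0.21343293] [-4.98562793e-01 -3.10163611e+00  1.34306543e-03] 0.0188 0.09111861549833594
```

View pics/top0.png

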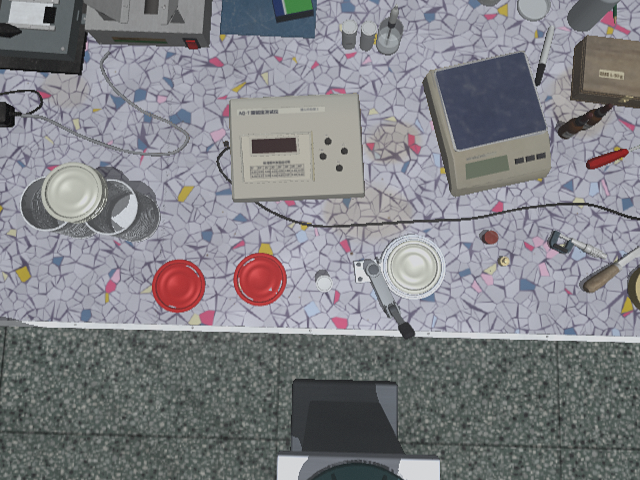

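View pics/scene0.png

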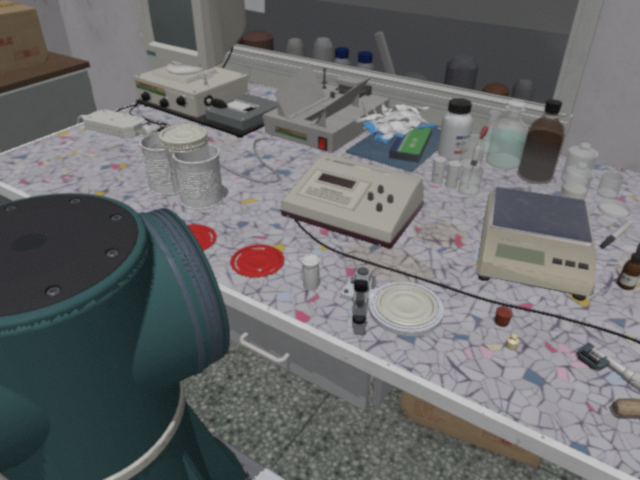

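Top view: the jig with the pale lid is at (413,267), its post at about (373,268), and the strap and lever point to (405,330). The vial is at (323,281), the stopper at (489,237) and the weight at (503,261). The look-alikes are the red lids at (178,286) and (260,279) and the pale disc on the cans at (73,192). The only lid in a jig is the pale one at (413,267). I'll enlarge that area and measure.

```bash
python3 - <<'E'
from h import *
L=lambda n:dict(np.load(f'pics/{n}.npz'))
t,s=L('top0'),L('scene0')
for nm,uv,z in [('base',(413,267),.014),('post',(373,268),.061),('vial',(323,281),.05),('stop',(489,237),.02),('wt',(503,261),.02),('leverend',(405,330),.13),('leverlow',(405,330),.07)]:
    print(nm,onz(t,uv,z).round(3))
print('tri lid',tri([t,s],[(413,267),(406,306)]).round(3))
a=cv2.resize(t['frame'][215:350,300:460],None,fx=4.5,fy=4.5,interpolation=cv2.INTER_CUBIC)[:, :400*2]
b=cv2.resize(s['frame'][235:365,280:460],None,fx=4,fy=4,interpolation=cv2.INTER_CUBIC)
cv2.imwrite('pics/ct.png',a[:,:,::-1]);cv2.imwrite('pics/cs.png',b[:,:,::-1])
E
```

```text
base [ 0.522 -0.103  0.014]
post [ 0.515 -0.018  0.061]
vial [0.488 0.077 0.05 ]
stop [ 0.585 -0.255  0.02 ]
wt [ 0.538 -0.282  0.02 ]
leverend [ 0.405 -0.069  0.13 ]
leverlow [ 0.4   -0.079  0.07 ]
tri lid [ 0.522 -0.104  0.011]
```

View pics/ct.png

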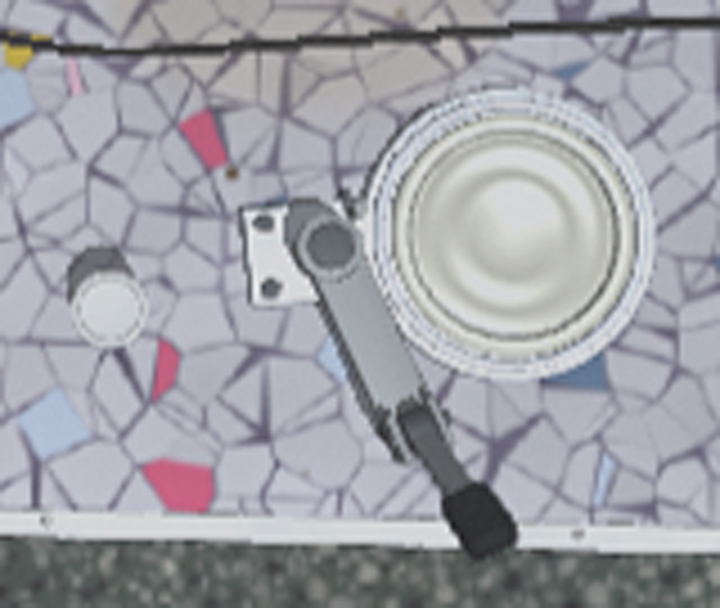

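View pics/cs.png

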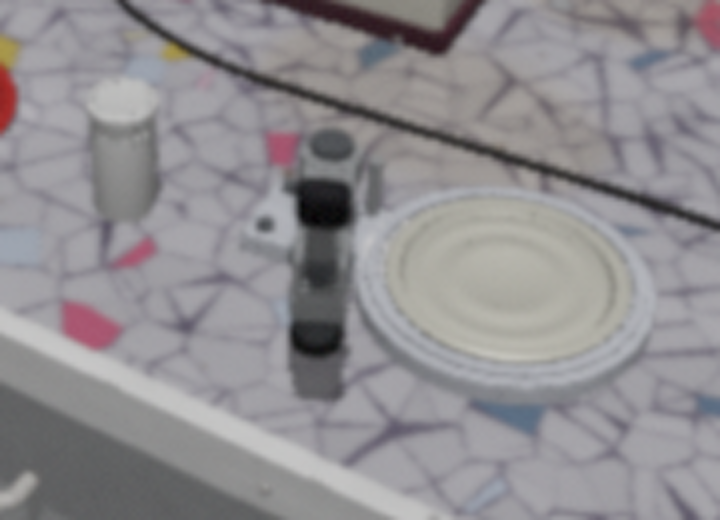

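Crops: the post nut is at top (373.6,269.4) and scene (363,271). The lid centre is at top (414.2,266.6) and scene (406.5,304). The raised lever's grip is at top (406.7,330.6) and scene (361,286), and the vial cap is at top (324,284). This pale lid in the jig is the one meant.

```bash
python3 - <<'E'
from h import *
L=lambda n:dict(np.load(f'pics/{n}.npz'))
t,s=L('top0'),L('scene0')
lid=tri([t,s],[(414.2,266.6),(406.5,304)]);post=tri([t,s],[(373.6,269.4),(363,271)]);grip=tri([t,s],[(406.7,330.6),(361,286)])
vial=tri([t,s],[(324,284),(311,260)])
print(lid.round(4),post.round(4),grip.round(4),vial.round(4))
lid=onz(t,(414.2,266.6),.014);post=onz(t,(373.6,269.4),.061);print(lid,post,np.linalg.norm((post-lid)[:2]))
jy=(post-lid)[:2];jy/=np.linalg.norm(jy);jx=np.array([jy[1],-jy[0]])
g=grip[:2]-post[:2];print('yaw',np.arctan2(-jy[0],jy[1]),'strap',np.arctan2(-g@jx,-g@jy),'r',np.linalg.norm(g))
print(ctrl.observe()['joints'])
from scipy.spatial.transform import Rotation as R
print(R.from_rotvec(ctrl.observe()['orientation']).as_matrix().round(3))
E
```

```text
[ 0.5223 -0.1052  0.0161] [ 0.5127 -0.02    0.0591] [ 0.4036 -0.0728  0.1247] [0.4834 0.073  0.0633]
[ 0.52257979 -0.10576801  0.014     ] [ 0.51245871 -0.01957793  0.061     ] 0.08678228641420875
yaw 0.11689212195855056 strap 1.2328317336598251 r 0.12121047099953189
[ 1.21873589e+00  3.79312725e-01  1.73462400e+00 -2.86293308e-05
  1.02852233e+00 -3.32885848e-02]
[[-0.95   0.313 -0.   ]
 [ 0.313  0.95  -0.001]
 [ 0.    -0.001 -1.   ]]
```

```bash
cat >> h.py <<'E'
from scipy.spatial.transform import Rotation as R
import json
def pose():
    s=ctrl.observe(); M=R.from_rotvec(s['orientation']).as_matrix(); return np.r_[s['position'],np.arctan2(M[1,0],M[0,0])]
def plan(wps,vmax=.045,wmax=.14,start=None):
    p=pose() if start is None else np.array(start,float); rows=[]
    for w in wps:
        w=np.array(w,float); n=int(max(np.ceil(np.linalg.norm(w[:3]-p[:3])/vmax),np.ceil(abs(w[3]-p[3])/wmax),1)); a=p.copy()
        for i in range(1,n+1):
            g=a+(w-a)*i/n; d=g-p; c,s=np.cos(p[3]),np.sin(p[3])
            r=[round(1e3*(c*d[0]+s*d[1])),round(1e3*(s*d[0]-c*d[1])),round(-1e3*d[2])]; t=round(-d[3],2)
            p=p+np.r_[(c*r[0]+s*r[1])/1e3,(s*r[0]-c*r[1])/1e3,-r[2]/1e3,-t]; rows.append([r,t])
    for i in range(0,len(rows),12): print(json.dumps(rows[i:i+12]))
    return p
post=np.array([.5127,-.0197]); yaw=.117
jy=np.array([-np.sin(yaw),np.cos(yaw)]); jx=np.array([jy[1],-jy[0]])
def push(a,r,off,z): # pusher pose beside strap at angle a, finger centre off from strap's centre line
    u=-jy*np.cos(a)-jx*np.sin(a); m=np.array([-u[1],u[0]]); q=post+r*u-off*m
    return [*q,z,np.arctan2(-u[1],-u[0])]
E
python3 - <<'E'
from h import *
A=push(1.23,.053,.047,.2);print(A)
print(plan([[.44,.25,.21,1.6],A]))
E
```

```text
[np.float64(0.4443847782920443), np.float64(-0.0009641924915721606), 0.2, np.float64(0.4577963267948966)]
[[[-31, -29, 0], 0.11], [[-34, -26, 1], 0.11], [[-36, -22, 0], 0.11], [[-39, -18, 0], 0.11], [[-41, -14, 1], 0.12], [[-42, -8, 0], 0.11], [[-42, -4, 0], 0.11], [[-43, 0, 0], 0.11], [[-42, 6, 1], 0.11], [[-42, 10, 0], 0.11], [[-40, 14, 0], 0.11], [[-28, 0, 1], 0.13]]
[[[-28, 3, 1], 0.12], [[-27, 6, 1], 0.13], [[-26, 10, 2], 0.13], [[-24, 13, 1], 0.13], [[-23, 17, 1], 0.12], [[-20, 19, 1], 0.13], [[-18, 21, 1], 0.13], [[-15, 24, 1], 0.13]]
[ 0.44448539 -0.00124025  0.20043293  0.45283559]
```

Call:
step_arm(
  commands=[
    [[-31,-29,0],0.11],
    [[-34,-26,1],0.11],
    [[-36,-22,0],0.11],
    [[-39,-18,0],0.11],
    [[-41,-14,1],0.12],
    [[-42,-8,0],0.11],
    [[-42,-4,0],0.11],
    [[-43,0,0],0.11],
    [[-42,6,1],0.11],
    [[-42,10,0],0.11],
    [[-40,14,0],0.11],
    [[-28,0,1],0.13],
  ],
  jaw=0,
)

```text
t: 1.35
position: [0.4423, 0.2202, 0.2102]
orientation: [2.333, 2.103, 0.001]
wrist_force: [0.3, 0.5, -0.2]
opening: 0.0008
grip_force: 0.0
```

Call:
step_arm(
  commands=[
    [[-28,3,1],0.12],
    [[-27,6,1],0.13],
    [[-26,10,2],0.13],
    [[-24,13,1],0.13],
    [[-23,17,1],0.12],
    [[-20,19,1],0.13],
    [[-18,21,1],0.13],
    [[-15,24,1],0.13],
    [[0,0,0],0],
    [[0,0,0],0],
  ],
)

```text
t: 2.35
position: [0.4445, -0.0012, 0.2009]
orientation: [-3.061, -0.705, 0.0]
wrist_force: [-0.6, 0.4, -0.1]
opening: 0.0005
grip_force: 0.0
```

```bash
python3 - <<'E'
from h import *
print(pose(),ctrl.observe()['joints'],ctrl.observe()['opening'])
d=shot('wrist','w1')
u=push(1.23,.053,0,.05)
for nm,P in [('post',[*post,.061]),('vial',[.4834,.073,.063])]: print(nm,proj(d,P))
for rr in(.03,.055,.085): print(rr,proj(d,[*push(1.23,rr,0,0)[:2],.054]),proj(d,[*push(1.23,rr,.012,0)[:2],.054]))
print('A',proj(d,push(1.23,.053,.047,.04)[:3]))
A=push(1.23,.053,.047,.2);A2=push(1.23,.053,.047,.04)
e=plan([A,A2])
E
```

```text
[ 0.44447499 -0.00122853  0.20086434  0.45285395] [-5.52645579e-02 -2.02330200e-02  2.24263458e+00  1.14918108e-04
  9.19385580e-01  1.06260814e+00] 0.00046953058670472686
post [371.14591154 166.50001336]
vial [256.76424676 149.16820193]
0.03 [368.91034603 200.60613801] [355.39175503 200.66667596]
0.055 [368.0688819  228.15097569] [354.80129151 228.20954296]
0.085 [367.09946924 259.88413407] [354.12104442 259.94047072]
A [316.12810796 223.16136121]
[[[0, 0, 1], -0.0], [[0, 0, 40], -0.0], [[0, 0, 40], -0.0], [[0, 0, 40], -0.0], [[0, 0, 40], -0.0]]
```

View pics/w1.png

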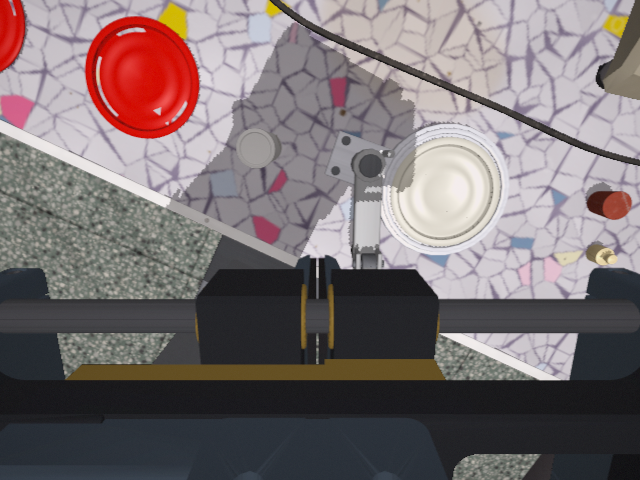

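The wrist view shows the post at (370,165), within 2 px of the prediction, and the strap runs along column 368 as predicted. The space at (316,223) where the fingers will come down is clear.

Call:
step_arm(
  commands=[
    [[0,0,40],0],
    [[0,0,40],0],
    [[0,0,40],0],
    [[0,0,40],0],
    [[0,0,0],0],
  ],
)

```text
t: 2.9
position: [0.4412, 0.0, 0.0371]
orientation: [-3.058, -0.708, 0.012]
wrist_force: [0.2, 0.4, 0.7]
opening: 0.0003
grip_force: 0.0
```

```bash
python3 - <<'E'
from h import *
print(pose())
e=plan([push(a,.053,.027,.04) for a in np.linspace(1.23,0,21)],vmax=.02)
print(e)
E
```

```text
[4.41246017e-01 1.34219430e-05 3.70676682e-02 4.55133032e-01]
[[[1, 11, -1], -0.0], [[1, 11, -2], -0.0], [[-1, 4, 0], -0.06], [[-2, 3, 0], -0.07], [[-1, 3, 0], -0.06], [[-2, 3, 0], -0.06], [[-1, 4, 0], -0.06], [[-2, 3, 0], -0.06], [[-1, 3, 0], -0.06], [[-2, 4, 0], -0.06], [[-2, 3, 0], -0.07], [[-1, 3, 0], -0.06]]
[[[-2, 4, 0], -0.06], [[-1, 3, 0], -0.06], [[-2, 3, 0], -0.06], [[-1, 4, 0], -0.06], [[-2, 3, 0], -0.07], [[-1, 3, 0], -0.06], [[-2, 3, 0], -0.06], [[-2, 4, 0], -0.06], [[-1, 3, 0], -0.06], [[-2, 3, 0], -0.06]]
[ 0.49170196 -0.07574111  0.04006767  1.68513303]
```

Call:
step_arm(
  commands=[
    [[0,10,0],0],
    [[0,10,0],0],
    [[-1,4,0],-0.06],
    [[-2,3,0],-0.07],
    [[-1,3,0],-0.06],
    [[-2,3,0],-0.06],
    [[-1,4,0],-0.06],
    [[-2,3,0],-0.06],
    [[-1,3,0],-0.06],
    [[-2,4,0],-0.06],
    [[-2,3,0],-0.07],
    [[-1,3,0],-0.06],
  ],
)

```text
t: 4.1
position: [0.4656, -0.0542, 0.0433]
orientation: [2.696, 1.608, 0.004]
wrist_force: [-2.4, 0.1, 0.7]
opening: 0.0007
grip_force: 1.1
```

```bash
python3 - <<'E'
from h import *
print(pose(),push(.61,.053,.027,.04))
shot('top','t2'); d=shot('scene','s2')
t=dict(np.load('pics/t2.npz'))
a=cv2.resize(t['frame'][215:350,300:460],None,fx=3,fy=3);b=cv2.resize(d['frame'][225:360,280:420],None,fx=3,fy=3)
cv2.imwrite('pics/c2.png',np.hstack([a,b])[:,:800,::-1])
E
```

```text
[ 0.46558734 -0.054158    0.04332257  1.07538967] [np.float64(0.46383189011768555), np.float64(-0.053610291012169735), 0.04, np.float64(1.0777963267948967)]
```

View pics/c2.png

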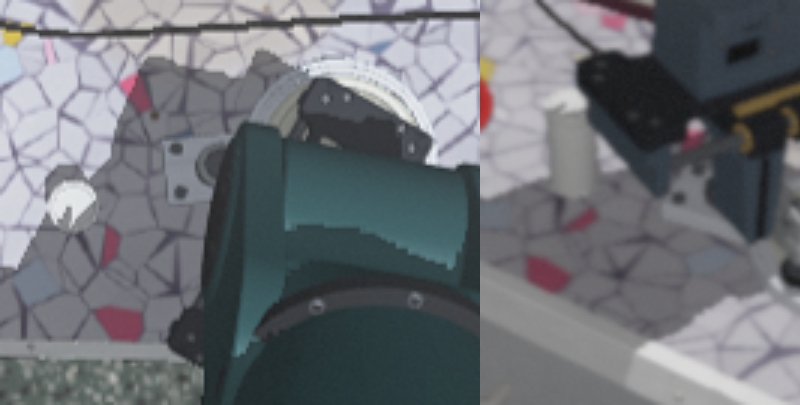

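The fingers are beside the post, and the vial is untouched. The arm hides the strap, but a force of about 2.4 N shows contact. I'll continue.

Call:
step_arm(
  commands=[
    [[-2,4,0],-0.06],
    [[-1,3,0],-0.06],
    [[-2,3,0],-0.06],
    [[-1,4,0],-0.06],
    [[-2,3,0],-0.07],
    [[-1,3,0],-0.06],
    [[-2,3,0],-0.06],
    [[-2,4,0],-0.06],
    [[-1,3,0],-0.06],
    [[-2,3,0],-0.06],
  ],
)

```text
t: 5.2
position: [0.493, -0.0764, 0.0424]
orientation: [2.092, 2.342, 0.001]
wrist_force: [-1.6, 2.5, -0.1]
opening: 0.0005
grip_force: 1.5
```

Call:
step_arm(
  commands=[
    [[0,1,0],0],
    [[0,1,0],0],
    [[0,0,0],0],
  ],
)

```text
t: 5.5
position: [0.4947, -0.0759, 0.0415]
orientation: [2.095, 2.339, 0.001]
wrist_force: [-0.5, -1.2, 0.4]
opening: 0.0005
grip_force: 0.2
```

```bash
python3 - <<'E'
from h import *
p=pose();s=ctrl.observe();f=s['wrist_force'];d=p[:2]-post
print(p,f,'jig x,y',d@jx,d@jy+.085,'F jig',f[:2]@jx,f[:2]@jy)
d=shot('wrist','w3')
for z,r,o in((.054,.03,.012),(.054,.03,-.012),(.061,0,0)): print(proj(d,[*push(0,r,o,0)[:2],z]))
E
```

```text
[ 0.49465636 -0.075862    0.04154762  1.6808196 ] [-0.50448079 -1.19558354  0.41897042] jig x,y -0.02447625792934108 0.03132825823258405 F jig -0.6405961559794612 -1.1285200233288808
[345.51611492 247.47161168]
[397.99679303 247.13018436]
[376.43208901 182.47411119]
```

View pics/w3.png

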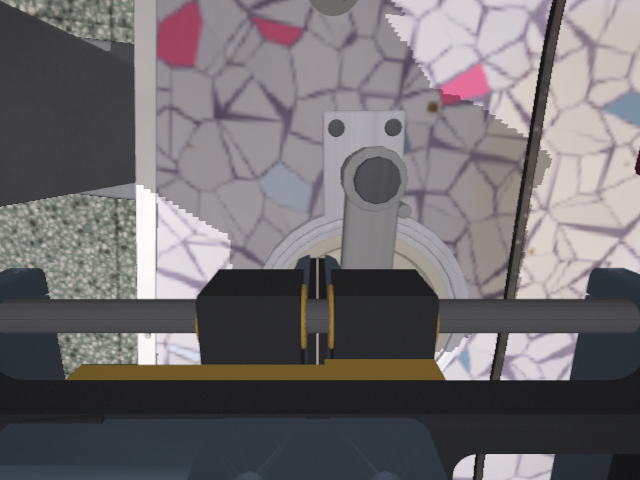

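The wrist view shows the post at (376,181). The strap's right edge is near x≈396 and the stop pin is at (404,211), so the strap is almost against the pin. The force is still low, so I'll push a little further until it rises.

Call:
step_arm(
  commands=[
    [[0,1,0],0],
    [[0,1,0],0],
    [[0,0,0],0],
    [[0,0,0],0],
  ],
)

```text
t: 5.95
position: [0.4962, -0.0754, 0.0409]
orientation: [2.094, 2.342, 0.0]
wrist_force: [-0.4, 0.6, 0.2]
opening: 0.0006
grip_force: 0.5
```

Call:
step_arm(
  commands=[
    [[0,1,0],0],
    [[0,1,0],0],
    [[0,0,0],0],
    [[0,0,0],0],
  ],
)

```text
t: 6.35
position: [0.4982, -0.0752, 0.0409]
orientation: [-2.094, -2.342, 0.0]
wrist_force: [-1.8, -1.5, 0.1]
opening: 0.0004
grip_force: 0.7
```

Call:
step_arm(
  commands=[
    [[0,1,0],0],
    [[0,1,0],0],
    [[0,0,0],0],
    [[0,0,0],0],
  ],
)

```text
t: 6.75
position: [0.4987, -0.0751, 0.0407]
orientation: [-2.092, -2.341, 0.003]
wrist_force: [-10.8, -6.0, 7.5]
opening: 0.0001
grip_force: 6.0
```

Call:
step_arm(
  commands=[
    [[0,1,0],0],
    [[0,1,0],0],
    [[0,0,0],0],
    [[0,0,0],0],
  ],
)

```text
t: 7.15
position: [0.4989, -0.075, 0.0405]
orientation: [-2.089, -2.339, 0.007]
wrist_force: [-21.7, -11.2, 20.0]
opening: 0.0008
grip_force: 12.7
```

```bash
python3 - <<'E'
from h import *
p=pose();s=ctrl.observe();f=s['wrist_force'];d=p[:2]-post
print(p,f,'jig x,y',d@jx,d@jy+.085,'F jig',f[:2]@jx,f[:2]@jy)
d=shot('wrist','w4')
print(proj(d,[*post,.061]),[proj(d,[*push(0,.03,o,0)[:2],.054]) for o in(.012,-.012)])
cv2.imwrite('pics/w4c.png',cv2.resize(d['frame'][150:290,290:450],None,fx=4,fy=4)[:,:,::-1])
E
```

```text
[ 0.49889188 -0.07500126  0.04053171  1.68346496] [-21.65513171 -11.16954032  19.98612331] jig x,y -0.02016921479468044 0.031688689272609184 F jig -22.810938874498802 -8.565303730357753
[366.4496985  183.73619065] [array([336.14489465, 248.93946477]), array([389.00064575, 248.84241426])]
```

View pics/w4c.png

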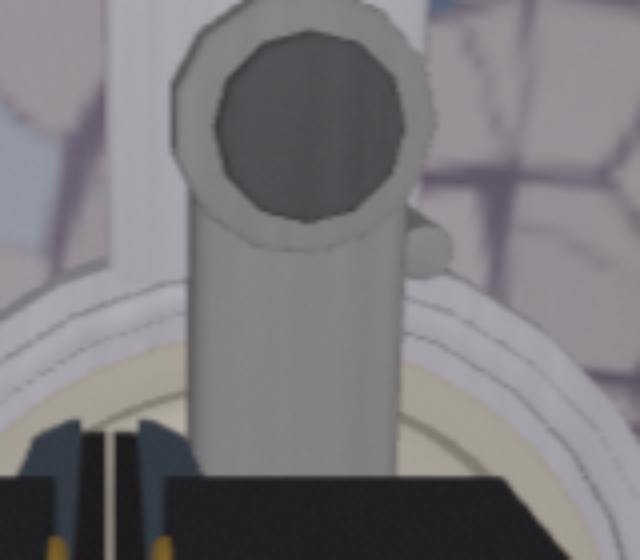

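The crop shows the strap straight along jig -y and touching the stop pin at about (400,208). The contact force is 23 N, so it is at the stop. I'll back off and go up.

Call:
step_arm(
  commands=[
    [[0,-12,0],0],
    [[0,-15,0],0],
    [[0,0,-40],0],
    [[0,0,-40],0],
    [[0,0,-40],0],
    [[0,0,-40],0],
    [[0,0,0],0],
    [[0,0,0],0],
    [[0,0,0],0],
  ],
)

```text
t: 8.1
position: [0.4743, -0.0776, 0.1998]
orientation: [-2.093, -2.341, 0.001]
wrist_force: [-0.8, -0.3, -0.1]
opening: 0.0006
grip_force: 0.0
```

```bash
cat >> h.py <<'E'
def lev(th,d,gap=0,off=0,z=None): # TCP pose with outer bottom corner on grip's upper face
    o=d*np.cos(th)-(.006+gap)*np.sin(th)-.016; q=post-jy*(.085+o)+jx*off
    return [*q,.066+d*np.sin(th)+(.006+gap)*np.cos(th) if z is None else z,np.pi/2+yaw]
E
python3 - <<'E'
from h import *
print(pose())
S=lev(np.pi/3,.068,.012)
e=plan([[*S[:2],.2,S[3]],S]); print('start',S,e)
e=plan([lev(th,.068+.008*(1-th/1.05)) for th in np.linspace(np.pi/3,0,22)],start=e,vmax=.02);print(e)
d=shot('top','t5');s=shot('scene','s5')
a=cv2.resize(d['frame'][215:350,340:500],None,fx=3,fy=3);b=cv2.resize(s['frame'][235:370,320:480],None,fx=3,fy=3)
cv2.imwrite('pics/c5.png',np.hstack([a,b])[:,:800,::-1])
print([proj(k,[*(post-jy*.119),.125])-o for k,o in((d,[340,215]),(s,[320,235]))])
E
```

```text
[ 0.47434931 -0.07764373  0.1998126   1.68278158]
[[[-17, 23, 0], -0.0], [[-17, 22, 0], -0.01], [[0, 0, 33], 0.0], [[0, 0, 33], 0.0]]
start [np.float64(0.5229038332209996), np.float64(-0.10651393661368737), np.float64(0.13388972745734184), 1.6877963267948966] [ 0.52286698 -0.10640195  0.1338126   1.69278158]
[[[-11, 0, 6], 0.0], [[-3, 0, 1], 0.0], [[-3, 0, 1], 0.0], [[-3, 0, 2], 0.0], [[-3, 0, 2], 0.0], [[-3, 0, 2], 0.0], [[-3, 0, 2], 0.0], [[-3, 0, 2], 0.0], [[-3, 0, 2], 0.0], [[-2, 0, 3], 0.0], [[-3, 0, 2], 0.0], [[-2, 0, 3], 0.0]]
[[[-2, 0, 3], 0.0], [[-3, 0, 3], 0.0], [[-2, 0, 3], 0.0], [[-1, 0, 3], 0.0], [[-2, 0, 4], 0.0], [[-2, 0, 3], 0.0], [[-1, 0, 4], 0.0], [[-1, 0, 3], 0.0], [[-1, 0, 4], 0.0], [[-1, 0, 4], 0.0]]
[ 0.5299246  -0.16397095  0.0718126   1.69278158]
[array([103.89350001,  46.14526313]), array([112.85780219,  24.35971381])]
```

View pics/c5.png

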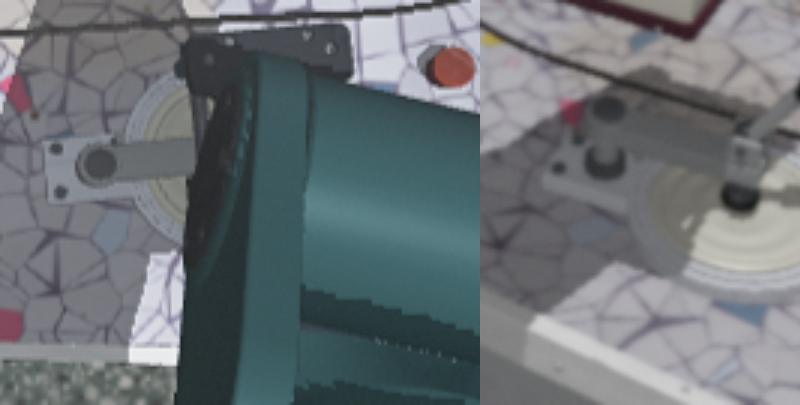

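The strap stands over the middle of the lid with its foot at about (740,195) in the right half. The lever is still up at (790,110). Next I'll go to the lever's post side and push it over.

Call:
step_arm(
  commands=[
    [[-17,23,0],0],
    [[-17,22,0],0],
    [[0,0,33],0],
    [[0,0,33],0],
    [[0,0,0],0],
    [[0,0,0],0],
  ],
)

```text
t: 8.8
position: [0.5233, -0.1064, 0.1345]
orientation: [-2.092, -2.341, 0.002]
wrist_force: [-0.9, -0.9, 0.5]
opening: 0.0005
grip_force: 0.0
```

Call:
step_arm(
  commands=[
    [[-11,0,6],0.0],
    [[-3,0,1],0.0],
    [[-3,0,1],0.0],
    [[-3,0,2],0.0],
    [[-3,0,2],0.0],
    [[-3,0,2],0.0],
    [[-3,0,2],0.0],
    [[-3,0,2],0.0],
    [[-3,0,2],0.0],
    [[-2,0,3],0.0],
    [[-3,0,2],0.0],
    [[-2,0,3],0.0],
  ],
)

```text
t: 10.0
position: [0.5285, -0.1485, 0.1067]
orientation: [-2.094, -2.342, 0.0]
wrist_force: [-1.3, 1.7, 2.0]
opening: 0.0002
grip_force: 1.0
```

Contact is about 3 N, as expected. I'll continue down.

Call:
step_arm(
  commands=[
    [[-2,0,3],0.0],
    [[-3,0,3],0.0],
    [[-2,0,3],0.0],
    [[-1,0,3],0.0],
    [[-2,0,4],0.0],
    [[-2,0,3],0.0],
    [[-1,0,4],0.0],
    [[-1,0,3],0.0],
    [[-1,0,4],0.0],
    [[-1,0,4],0.0],
    [[0,0,0],0],
    [[0,0,0],0],
  ],
)

```text
t: 11.2
position: [0.5302, -0.1643, 0.0728]
orientation: [-2.093, -2.342, 0.0]
wrist_force: [0.2, -0.6, -0.1]
opening: 0.0003
grip_force: 0.0
```

Call:
step_arm(
  commands=[
    [[0,0,1],0],
    [[0,0,1],0],
    [[0,0,0],0],
    [[0,0,0],0],
  ],
)

```text
t: 11.6
position: [0.5307, -0.1644, 0.0718]
orientation: [2.093, 2.342, 0.0]
wrist_force: [-3.6, 1.9, 13.5]
opening: 0.0004
grip_force: 6.5
```

Call:
step_arm(
  commands=[
    [[0,0,1],0],
    [[0,0,1],0],
    [[0,0,0],0],
    [[0,0,0],0],
  ],
)

```text
t: 12.0
position: [0.5313, -0.1646, 0.0709]
orientation: [2.092, 2.341, 0.001]
wrist_force: [-8.0, 3.0, 32.1]
opening: 0.0004
grip_force: 16.1
```

Call:
step_arm(
  commands=[
    [[0,0,-10],0],
    [[0,0,-40],0],
    [[0,0,-45],0],
    [[0,0,-45],0],
    [[45,0,0],0],
    [[45,0,0],0],
    [[45,0,0],0],
    [[0,0,0],0],
    [[0,0,0],0],
  ],
)

```text
t: 12.9
position: [0.5152, -0.0294, 0.2091]
orientation: [2.091, 2.344, 0.0]
wrist_force: [-1.2, -0.9, 0.5]
opening: 0.0003
grip_force: 0.0
```

```bash
python3 - <<'E'
from h import *
print(pose(),ctrl.observe()['wrist_force'])
s=shot('scene','s6');t=shot('top','t6')
a=cv2.resize(t['frame'][215:350,340:500],None,fx=2.5,fy=2.5);b=cv2.resize(s['frame'][245:380,330:490],None,fx=2.5,fy=2.5)
cv2.imwrite('pics/c6.png',np.hstack([a,b])[:,:,::-1])
for k,o in((t,[340,215]),(s,[330,245])): print([(proj(k,P)-o)*2.5 for P in([*(post-jy*.171),.072],[*(post-jy*.135),.072])])
E
```

```text
[ 0.51516485 -0.02939245  0.20910421  1.68481926] [-1.19308505 -0.89974539  0.48726637]
[array([310.69447535, 113.83490929]), array([263.36115895, 118.27008852])]
[array([324.0229527 , 121.91837816]), array([270.39391413, 106.03242   ])]
```

View pics/c6.png

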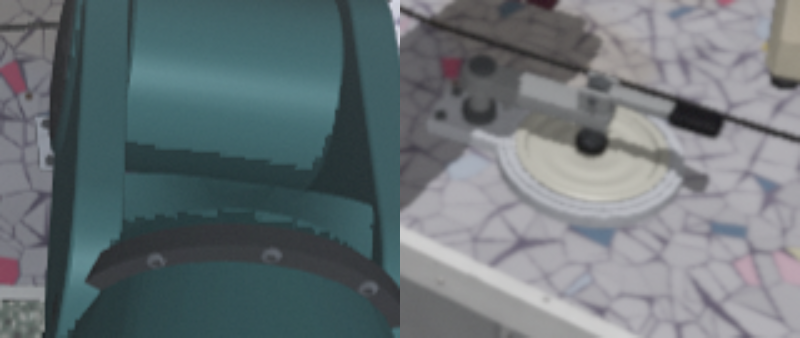

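The grip spans (670,105) to (722,122), which matches the level position predicted at (670,106) to (724,122). The foot is on the lid, the lid is in its nest and the arm is clear, so I'm handing in.

```bash
python3 -c "
from workcell import ctrl
print(ctrl.hand_in())"
```

```text
the job is handed in; nothing more can be done
None
```

I handed the job in with the strap against its stop pin, the cam lever level, the foot down on the lid in its nest and the arm clear; the hand-in gave no verdict, so I don't have a pass/fail result.

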